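# Shut the stock chest and lock its swivel hasp

### The job

Lock up the stock chest for the night: lower the lid until it is fully shut, without slamming it on the glass jars inside; then swing the hasp over from the lid until it lies flat with the dark staple's eye standing through its slot, and finally turn the eye a quarter turn clockwise so that it stands square across the slot and locks the hasp down. Leave the bottle, the glass jar and the small carton on the bench where they are.

Things in the scene. Friction and masses are not known exactly. Their poses are not given: they have to be found in the camera images.
- chest: Heavy plywood chest, 260 (x) x 320 (y) x 150 mm high; does not move. Origin: centre of its underside, z up. Its flat top is 150 mm up: the half at chest y -160 to 0 is fixed and carries the staple; the half at y 0 to +160 is the hinged lid, standing open over amber jars. Pull handles stand 20 mm proud of the two ends (x = +-130), 80 to 100 mm up. Three loose bystanders stand beside it.
- lid (a joint): Lid angle (rad): 0 shut, outer face level with the fixed top; grows as it opens up and away from the fixed half (1.57 upright). Starts at 0.9 to 1.4. Friction hinges hold it at any angle; 3 to 6 N on the outer face near the free edge closes it. Panel 260 mm along chest x, 158 mm hinge to free edge, 12 mm thick, 0.4 kg. Its outer face is bare but for the 50 mm wide hasp at mid-edge.
- lid_hinge (a point): Middle of the lid's hinge line, at the outer face: chest (0, +160, 150) mm. The line runs along chest x.
- lid_edge (a point): Middle of the lid's free edge, at the outer face, 159 mm from the hinge line. Moves with the lid. At lid angle t it lies 159 cos(t) mm towards chest -y from lid_hinge and 159 sin(t) mm above it.
- hasp (a joint): Steel hasp leaf's angle relative to the lid (rad). With the lid shut: 0 lies flat over the staple's base plate pointing to chest -y, 1.57 upright, 3.05 folded back on the lid. Starts at 1.9 to 2.6. Stiff pin: stays at any angle, 2 to 3 N at its end moves it. The eye blocks the leaf unless it stands lengthwise (staple below 0.15), when it passes through the slot.
- hasp_pin (a point): Middle of the hasp's hinge pin, which runs along chest x; on the lid, 7 mm inside its free edge and 6 mm above the outer face. With the lid shut: chest (0, +8, 156) mm. Moves with the lid.
- hasp_tip (a point): Middle of the leaf's free end, 100 mm from the pin. Leaf: flat plate 50 mm wide (along chest x), 4 mm thick, in plane with the pin; a 36 mm wide lip at the end turns up 5 mm (upper side when closed). Slot 14 mm wide, 42 mm long, from 41 to 83 mm from the pin, with an 18 mm wide rail either side. Closed, its upper face is 8 mm above the chest's top, tip at chest (0, -92, 156) mm.
- staple (a joint): Turn of the dark steel swivel staple (rad), clockwise from above: 0 eye lengthwise (its flat plane along chest y, so the hasp's slot passes over it); 1.571 eye crosswise (plane along chest x), a firm stop. Starts at 0 to 0.12. Stays at any angle; 0.06 N m turns it.
- staple_eye (a point): Centre of the staple's eye, on its vertical turning axis, at chest (0, -50, 176) mm. The eye is a closed loop of round bar, 8 mm thick and 28 mm across, from 11.5 to 41 mm above the chest's top, on a 9 mm stem. It can be pinched from straight above across its 8 mm thickness (along chest x when the joint is 0) and turned.
- bottle: Bystander: capped amber bottle, 70 mm diameter, 235 mm tall, upright; origin at the centre of its foot. Leave alone.
- jar: Bystander: glass jar with a steel lid, 80 mm diameter, 110 mm tall, upright; origin at the centre of its foot. Leave alone.
- carton: Bystander: small cardboard carton 110 x 80 x 55 mm; origin at the centre of its underside. Leave alone.

How it is judged:
By the outcome, as a careful person would: the job done as asked, in the order asked, and still so for the second after the job is handed in, with the robot touching nothing.
It also fails if it takes over 54 s, if anything falls off the work surface, if the arm or the gripper's body presses on something with over 40 N, if the wrist force passes 120 N, or if a joint passes its speed limit or range.

### The arm

A 6-joint arm with a two-finger parallel gripper is mounted at the origin on the work surface. World frame = base frame: x ahead of the robot, y to its left, z up, the work surface at z = 0. Lengths are in m, angles in rad, forces in N, time in s.
With the tool pointing down it reaches from about 0.25 to 0.725 m from the base axis. Payload 4 kg.
Tool frame: the origin (TCP) lies at the very end of the fingers, on their centre line; the grasp point (between the pads) lies 19 mm behind it (bot.pinch_z is the distance from the TCP to the grasp point, in m); z points along the fingers, x is the direction in which the jaws open and shut, and the axes are right-handed (so a half turn about z gives the same grasp; the last joint's range is limited). The gripper opens to 85 mm and grips with 20 to 120 N. Pads are 22 mm wide; open, the fingers measure 114 mm over their backs; the gripper's body (76 mm by 85 mm) begins 54 mm behind the grasp point. The pads swing forward as they close: fully open they stand 13 mm farther back than shut.
Start: joints at [1.222, 0.241, 0.005, 1.335, 0, 1.571], TCP at [0.171, 0.47, 0.231] pointing down, gripper open.
Joint ranges: [-2.72, 2.72], [-1.05, 1.87], [-1.09, 1.28], [-1.99, 2.15], [-1.42, 1.44], [-3.14, 3.14]. Speed limits (rad/s): [2.79, 2.79, 3.14, 3.14, 3.14, 3.14].

### API

Orientations are given as a unit quaternion [x, y, z, w].
In Python, from workcell import bot gives the robot as it stands. The module is installed in compiled form; this text tells all that it offers.
- The arm moves only by the shell command python3 -m inch 'ROWS'. ROWS is JSON, a list of rows, each a list of 7 numbers: the shift along the tool's x, y, z scaled (see below), then the turn, a rotation vector about the tool's x, y, z scaled (see below), then the gripper command: -1 is fully open, 1 is shut, values between are in proportion. In form: [[x, y, z, wx, wy, wz, gripper], ...]. A call has exactly 8 rows; each row shifts and turns the commanded pose from where the row before left it, along the tool's axes as they then stand; what a row does not reach is not made up. The controller multiplies each number of a shift by 2.5 cm and each number of a turn by 180 degrees. A row lasts 1/10 s, in which the tool goes at most 50 mm and 8.59 degrees, less where a joint would pass 70% of its speed; a pose out of reach is approached as far as the arm can. A call with a number of a shift or a turn outside -1 to 1 is refused whole. A call with a gripper value outside its range is refused whole. The fingers move at their own pace and stop on an object; the grip force is fixed at half the most. Time passes only in rows, so rows that do not move let the fingers close, or fill a call up. It gives the time, the measured TCP pose, the force and the opening at its end, in the units of the state.
- bot.get_obs(): the state, without advancing time (a new reading comes with each control period).
- bot.camera(name): name is "side" or "top"; returns (picture, depth): 400x640x3 uint8, blue, green, red; 400x640 float32, m along the optical axis (not along the pixel's ray), 0 where there is no reading.
- bot.get_calibration(name): a dict with "vfov" (degrees; the focal length in pixels is half the picture's height over the tangent of half this angle, whatever the lens; pixels are square), "cx", "cy" (the principal point, pixels), "dist_coeffs" ([k1, k2, p1, p2, k3] as OpenCV has them; the pictures are not rectified), "R" (3x3) and "t" (3): a world point X has camera coordinates R X + t. Camera axes: x right, y down, z forward; pixel columns grow to the right and rows downward; lengths in m; the calibration is good to about 2 mm. A picture is of the moment at which its call begins. get_calibration takes no time and is no camera call.
- bot.job_done(): hands the job in, once; it reports no verdict.
The state is a dict: "clock": time; "joint_pos": joint angles; "joint_vel": joint speeds; "tau": joint torques, N m; "eef_pos": TCP position; "tool_rot": TCP orientation; "ft_force": force on the tool from outside, world axes, zero at the start; "ft_torque": the same for the moment, N m; "grip_width": finger opening in m.
Only numpy, scipy, OpenCV 4.12 (cv2) and the standard library are available. Lean on these libraries where they do the work, as an engineer would, in place of code of your own. Each camera call takes 0.05 s, during which the arm holds its last target.

## Working session

There is one attempt and no reset: what is moved stays moved. The work goes in short steps, Python scripts to look and compute and a shell command to move; the robot and the scene stay as the last step left them, time stands still between calls to the robot, and variables do not carry over. Pictures are saved under pics/ and viewed, and the job is handed in when it is done.

```bash
mkdir -p pics
cat > h.py <<'E'
import numpy as np, cv2
from workcell import bot
from scipy.spatial.transform import Rotation as Ro
def K(n):
    c=bot.get_calibration(n); f=200/np.tan(np.radians(c['vfov'])/2)
    return np.array([[f,0,c['cx']],[0,f,c['cy']],[0,0,1]]),np.array(c['dist_coeffs'],float),np.array(c['R']),np.array(c['t'])
def ray(n,uv):
    k,d,R,t=K(n); p=cv2.undistortPoints(np.array(uv,float).reshape(-1,1,2),k,d).reshape(-1,2)
    return -R.T@t, np.c_[p,np.ones(len(p))]@R, 
def onz(n,uv,z):
    o,v=ray(n,uv); s=(z-o[2])/v[:,2]; return o+v*s[:,None]
def bydepth(n,uv,dep):
    o,v=ray(n,uv); return np.array([o+vv*dep[int(round(p[1])),int(round(p[0]))] for p,vv in zip(uv,v)])
def proj(n,X):
    k,d,R,t=K(n); return cv2.projectPoints(np.array(X,float).reshape(-1,3),cv2.Rodrigues(R)[0],t,k,d)[0].reshape(-1,2)
def snap(tag):
    for n in('side','top'):
        im,de=bot.camera(n); cv2.imwrite(f'pics/{tag}_{n}.png',im); np.save(f'pics/{tag}_{n}.npy',de)
E
python3 - <<'E'
from h import *
snap('a'); print(bot.get_obs())
for n in('side','top'): print(K(n), -K(n)[2].T@K(n)[3]);
E
```

```text
{'clock': 0.1, 'joint_pos': array([ 1.22201010e+00,  2.41346225e-01,  3.85948229e-03,  1.33521076e+00,
       -1.54115309e-05,  1.57077920e+00]), 'joint_vel': array([-9.78454114e-05, -2.09678355e-03,  2.90241136e-03,  2.47887822e-04,
       -5.77691852e-04,  5.77828807e-04]), 'tau': array([ 2.80808599e-04, -3.73138833e+01,  2.53009593e+01,  1.07945327e-02,
        1.38786909e-04, -6.50740006e-06]), 'eef_pos': array([0.1706883, 0.4693569, 0.2304979]), 'tool_rot': array([ 8.19066556e-01,  5.73697720e-01, -7.74183512e-04,  5.51648438e-04]), 'ft_force': array([-1.38814149,  0.66462853, -0.5379019 ]), 'ft_torque': array([ 0.00769275,  0.02872278, -0.00076042]), 'grip_width': 0.08530137957490105}
(array([[431.03382187,   0.        , 316.76182934],
       [  0.        , 431.03382187, 199.10762024],
       [  0.        ,   0.        ,   1.        ]]), array([-0.03066048,  0.        ,  0.        ,  0.        ,  0.        ]), array([[ 0.96658847, -0.25622656,  0.00739486],
       [-0.17150221, -0.66787667, -0.72424288],
       [ 0.19050911,  0.69877658, -0.68950531]]), array([-0.47623575,  0.17026081,  1.41850907])) [ 0.21928518 -0.99953195  1.10490141]
(array([[413.87031301,   0.        , 324.90209704],
       [  0.        , 413.87031301, 201.80144231],
       [  0.        ,   0.        ,   1.        ]]), array([-0.09415946,  0.        ,  0.        ,  0.        ,  0.        ]), array([[ 3.00130644e-02, -9.99543174e-01,  3.55812275e-03],
       [-9.90428542e-01, -3.02188008e-02, -1.34677862e-01],
       [ 1.34723859e-01,  5.18029006e-04, -9.90883047e-01]]), array([-0.02635226,  0.53012152,  1.3123089 ])) [ 0.34903907 -0.0110004   1.37183404]
```

View pics/a_side.png

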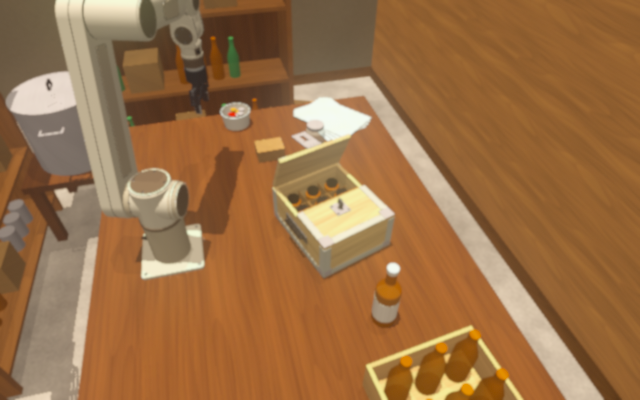

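View pics/a_top.png

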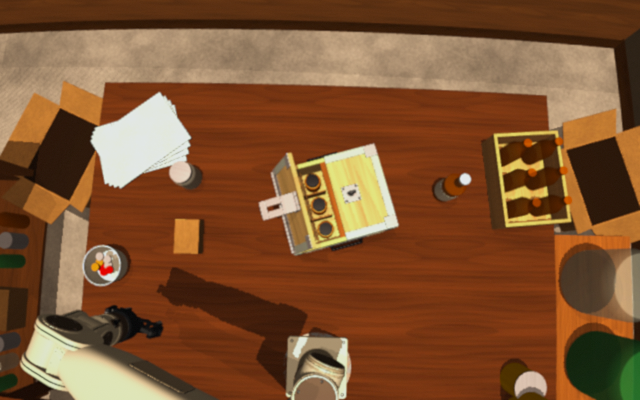

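Run:
```python
from h import *
a=cv2.imread('pics/a_top.png')[130:270,240:420]; cv2.imwrite('pics/a_topz.png',cv2.resize(a,None,fx=4.2,fy=4.2,interpolation=cv2.INTER_CUBIC))
a=cv2.imread('pics/a_side.png')[130:280,260:410]; cv2.imwrite('pics/a_sidez.png',cv2.resize(a,None,fx=4,fy=4,interpolation=cv2.INTER_CUBIC))
```

```text
(no output)
```

View pics/a_topz.png

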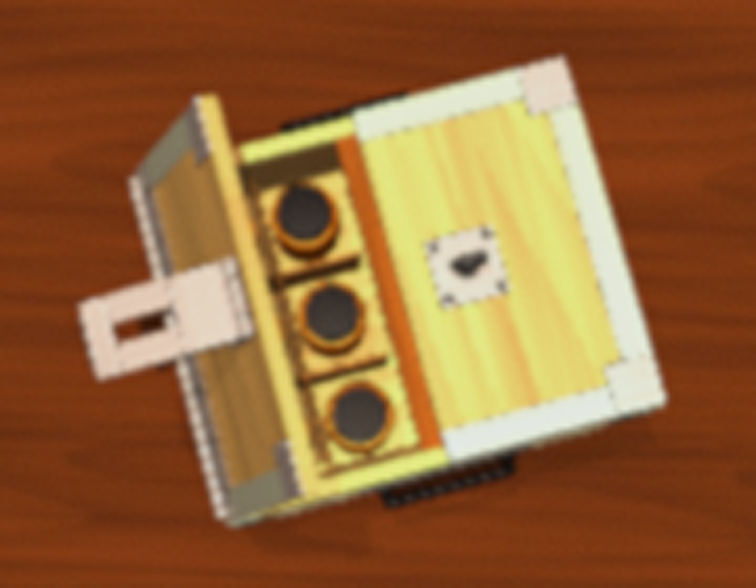

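View pics/a_sidez.png

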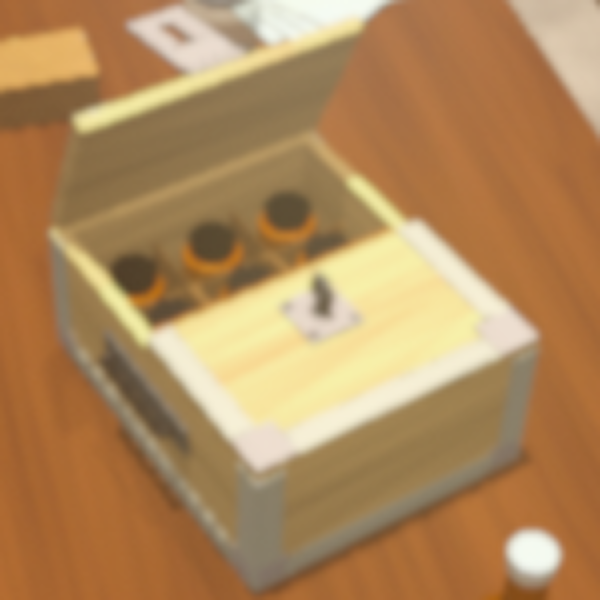

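Run:
```python
from h import *
from scipy.optimize import least_squares
T=np.array([[562,57],[665,405],[355,112],[440,457]])/4.2+[240,130]
S=np.array([[257,470],[537,338],[413,222],[150,340]])/4+[260,130]
PT=onz('top',T,.15);PS=onz('side',S,.15)
print(PT.round(4));print(PS.round(4))
# top order: (+x,-y160),( -x,-160),(+x,0),(-x,0)
L=np.array([[.13,-.16],[-.13,-.16],[.13,0],[-.13,0]])
obs=np.r_[PT[:,:2],PS[[1,0,2,3],:2]]; L2=np.r_[L,L]
def m(p): c,s=np.cos(p[2]),np.sin(p[2]); return L2@np.array([[c,s],[-s,c]])+p[:2]
r=least_squares(lambda p:(m(p)-obs).ravel(),[.45,0,0]); print(r.x,(r.fun.reshape(-1,2)*1000).round(1))
x,y,th=r.x
def W(l): c,s=np.cos(th),np.sin(th);return np.array([x+c*l[0]-s*l[1],y+s*l[0]+c*l[1],l[2]])
for n in('top','side'): print(n,proj(n,[W((0,-.05,.176)),W((0,-.05,.15))]).round(1))
# lid edge: top cam (top zoom 212,95 & 312,490 inner?), triangulate
def tri(a,b):
    o1,v1=ray('top',[a]);o2,v2=ray('side',[b]);A=np.c_[v1[0],-v2[0]];q=np.linalg.lstsq(A,o2-o1,rcond=None)[0]
    p1=o1+q[0]*v1[0];p2=o2+q[1]*v2[0];return (p1+p2)/2,np.linalg.norm(p1-p2)
def loc(w): c,s=np.cos(th),np.sin(th);d=w-[x,y,0];return np.array([c*d[0]+s*d[1],-s*d[0]+c*d[1],d[2]])
for a,b in [((196,97),(360,20)),((300,495),(76,118)),((217,97),(362,30)),((320,490),(78,130))]:
    w,e=tri(np.array(a)/4.2+[240,130],np.array(b)/4+[260,130]); print('lid',loc(w).round(4),e)
for n,sc in(('top',[(240,265),(252,335),(80,302),(100,380)]),):
    de=np.load('pics/a_top.npy');
    for q in [(100,300),(90,340),(150,310),(215,300),(240,280),(245,330),(190,150),(225,480),(205,130),(120,360)]:
        p=np.array(q)/4.2+[240,130]; print(q,loc(bydepth('top',[p],de)[0]).round(4))
```

```text
[[ 0.6988 -0.154   0.15  ]
 [ 0.4481 -0.2304  0.15  ]
 [ 0.653  -0.0051  0.15  ]
 [ 0.4069 -0.0722  0.15  ]]
[[ 0.4523 -0.2322  0.15  ]
 [ 0.6985 -0.1587  0.15  ]
 [ 0.6498 -0.0068  0.15  ]
 [ 0.4072 -0.0859  0.15  ]]
[ 0.52883872 -0.04151507  0.29133582] [[ 0.5 -3.4]
 [ 2.2 -1.8]
 [ 0.4  0.9]
 [-2.6 -6.7]
 [ 0.9  1.2]
 [-2.   0.1]
 [ 3.5  2.6]
 [-2.9  7. ]]
top [[352.2 191.9]
 [351.6 193.3]]
side [[340.3 202.1]
 [339.9 208.1]]
lid [0.1337 0.1038 0.2867] 0.0025883547794276263
lid [-0.1286  0.1035  0.2922] 0.0035897754649404385
lid [0.1289 0.0914 0.2865] 0.00038642630998234046
lid [-0.1308  0.0917  0.2899] 0.0008680569964997674
(100, 300) [0.0214 0.1956 0.2828]
(90, 340) [-0.0016  0.208   0.2819]
(150, 310) [0.0504 0.1883 0.0056]
(215, 300) [0.0013 0.1248 0.2912]
(240, 280) [0.0094 0.1065 0.2919]
(245, 330) [-0.023   0.1111  0.2994]
(190, 150) [0.1058 0.1174 0.2618]
(225, 480) [-0.1035  0.1539  0.1754]
(205, 130) [0.1073 0.1039 0.2972]
(120, 360) [-0.0192  0.1923  0.2849]
```

Top view: the staple sits at about (351,193). The lid stands open at about 1.18 rad, and the leaf points away at about 2.0 rad. The chest is at roughly (0.529, -0.042) with yaw 0.291. I'll turn the tool square to the chest, raise it and shut the fingers.

```bash
python3 -m inch '[[0,0,-0.5,0,0,0.037,1],[0,0,-0.5,0,0,0.037,1],[0,0,-0.5,0,0,0.037,1],[0,0,-0.5,0,0,0.037,1],[0,0,-0.5,0,0,0.037,1],[0,0,-0.5,0,0,0.037,1],[0,0,-0.5,0,0,0.037,1],[0,0,-0.5,0,0,0.037,1]]'
cat >> h.py <<'E'
CX,CY,TH=0.5288,-0.0415,0.2913
def loc(w):
    c,s=np.cos(TH),np.sin(TH);d=np.array(w)-[CX,CY,0];return np.array([c*d[0]+s*d[1],-s*d[0]+c*d[1],d[2]])
def W(l): c,s=np.cos(TH),np.sin(TH);return np.array([CX+c*l[0]-s*l[1],CY+s*l[0]+c*l[1],l[2]])
def st():
    o=bot.get_obs(); M=Ro.from_quat(o['tool_rot']).as_matrix(); f=o['ft_force']; c,s=np.cos(TH),np.sin(TH)
    print('clk',o['clock'],'chest mm',(loc(o['eef_pos'])*1000).round(1),'yaw',np.arctan2(M[1,0],M[0,0]).round(4),'tz',M[:,2].round(3),'F',np.round([c*f[0]+s*f[1],-s*f[0]+c*f[1],f[2]],1),'w',round(o['grip_width'],4),'j',o['joint_pos'].round(2))
E
python3 -c "
from h import *
st()"
```

```text
clock: 0.9
eef_pos: [0.1708, 0.4696, 0.3313]
tool_rot: [0.99, 0.143, -0.0, 0.001]
ft_force: [-0.1, -0.2, 0.2]
grip_width: 0.0003
clk 0.9 chest mm [-196.1  592.4  331.3] yaw 0.2873 tz [-0.    -0.001 -1.   ] F [-0.2 -0.2  0.2] w 0.0003 j [1.22 0.22 0.24 1.59 0.   2.51]
```

```bash
for i in 1; do python3 -m inch '[[0.17,0.72,0,0,0,0,1],[0.17,0.72,0,0,0,0,1],[0.17,0.72,0,0,0,0,1],[0.17,0.72,0,0,0,0,1],[0.17,0.72,0,0,0,0,1],[0.17,0.72,0,0,0,0,1],[0.17,0.72,0,0,0,0,1],[0.17,0.72,0,0,0,0,1]]'; done
python3 -m inch '[[0.17,0.72,0,0,0,0,1],[0.17,0.72,0,0,0,0,1],[0.17,0.72,0,0,0,0,1],[0.17,0.72,0,0,0,0,1],[0.17,0.72,0,0,0,0,1],[0.17,0.72,0,0,0,0,1],[0.17,0.72,0,0,0,0,1],[0.17,0.72,0,0,0,0,1]]'
python3 -c "
from h import *
st()"
```

```text
clock: 1.7
eef_pos: [0.245, 0.3409, 0.3309]
tool_rot: [0.989, 0.146, -0.0, 0.0]
ft_force: [-0.1, -0.2, 0.4]
grip_width: -0.0002
clock: 2.5
eef_pos: [0.319, 0.2129, 0.3309]
tool_rot: [0.989, 0.146, -0.0, 0.0]
ft_force: [1.0, 0.1, 0.5]
grip_width: -0.0001
clk 2.5 chest mm [-127.9  303.9  330.9] yaw 0.2922 tz [-0.001 -0.    -1.   ] F [ 1.  -0.2  0.5] w -0.0001 j [ 0.59 -0.02 -0.03  1.56  0.    1.87]
```

```bash
python3 -m inch '[[0.165,0.72,0.33,0,0,0,1],[0.165,0.72,0.33,0,0,0,1],[0.165,0.72,0.33,0,0,0,1],[0.165,0.72,0.33,0,0,0,1],[0.165,0.72,0.33,0,0,0,1],[0.165,0.72,0.33,0,0,0,1],[0.165,0.72,0.33,0,0,0,1],[0.165,0.72,0.33,0,0,0,1]]'
python3 -c "
from h import *
st();snap('b')
a=cv2.imread('pics/b_top.png')[110:290,220:420]; cv2.imwrite('pics/b_topz.png',cv2.resize(a,None,fx=3,fy=3,interpolation=cv2.INTER_CUBIC))"
```

```text
clock: 3.3
eef_pos: [0.392, 0.0845, 0.2646]
tool_rot: [0.989, 0.145, -0.0, 0.0]
ft_force: [0.6, 0.2, -0.2]
grip_width: 0.0002
clk 3.3 chest mm [-94.9 160.  264.6] yaw 0.292 tz [-0.001 -0.    -1.   ] F [ 0.6  0.1 -0.2] w 0.0002 j [ 0.21  0.03 -0.15  1.39  0.    1.49]
```

View pics/b_topz.png

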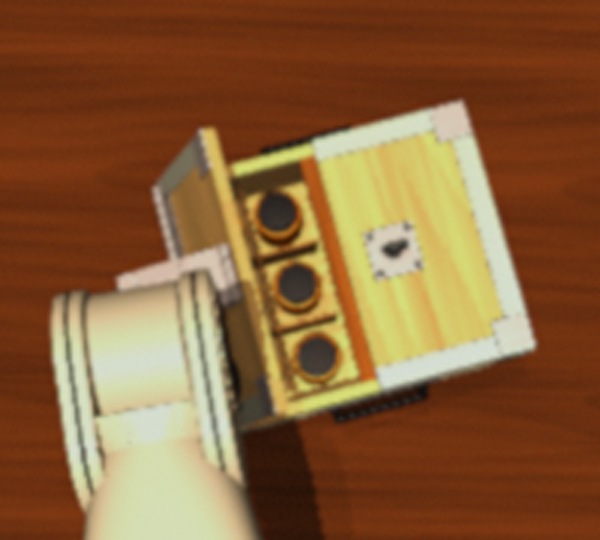

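View pics/b_side.png

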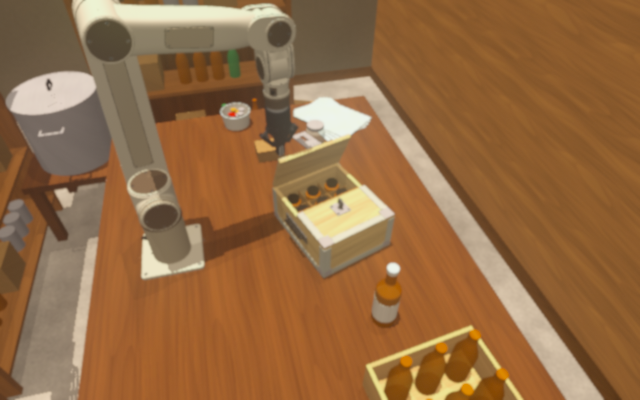

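```bash
python3 -m inch '[[0,0.36,0,0,0,0,1],[0,0.36,0,0,0,0,1],[0,0.36,0,0,0,0,1],[0,0.36,0,0,0,0,1],[0,0.2,0.1,0,0,0,1],[0,0.2,0.1,0,0,0,1],[0,0.2,0.1,0,0,0,1],[0,0.2,0.1,0,0,0,1]]'
python3 -c "
from h import *
st()"
```

```text
clock: 4.2
eef_pos: [0.4082, 0.0323, 0.2561]
tool_rot: [0.989, 0.146, 0.001, -0.001]
ft_force: [-2.0, 5.0, 3.8]
grip_width: 0.0003
clk 4.2 chest mm [-94.3 105.3 256.1] yaw 0.2927 tz [ 0.001  0.003 -1.   ] F [-0.4  5.4  3.8] w 0.0003 j [ 0.08  0.05 -0.16  1.36  0.    1.36]
```

```bash
python3 -m inch '[[0,0.2,0.155,0,0,0,1],[0,0.2,0.155,0,0,0,1],[0,0.195,0.155,0,0,0,1],[0,0.19,0.16,0,0,0,1],[0,0.17,0.18,0,0,0,1],[0,0.16,0.19,0,0,0,1],[0,0.16,0.19,0,0,0,1],[0,0.15,0.2,0,0,0,1]]'
python3 -c "
from h import *
st()"
```

```text
clock: 5.0
eef_pos: [0.419, -0.003, 0.2215]
tool_rot: [0.989, 0.145, 0.001, 0.0]
ft_force: [-1.3, 0.8, 5.6]
grip_width: -0.0002
clk 5.0 chest mm [-94.1  68.4 221.5] yaw 0.292 tz [ 0.002 -0.001 -1.   ] F [-1.   1.1  5.6] w -0.0002 j [-0.01  0.08 -0.21  1.27 -0.    1.27]
```

```bash
python3 -m inch '[[0,0.13,0.21,0,0,0,1],[0,0.12,0.22,0,0,0,1],[0,0.12,0.22,0,0,0,1],[0,0.11,0.22,0,0,0,1],[0,0.07,0.18,0,0,0,1],[0,0.06,0.18,0,0,0,1],[0,0.05,0.18,0,0,0,1],[0,0.05,0.18,0,0,0,1]]'
python3 -c "
from h import *
st()"
python3 -m inch '[[0,0.03,0.14,0,0,0,1],[0,0.03,0.14,0,0,0,1],[0,0.02,0.14,0,0,0,1],[0,0.02,0.14,0,0,0,1],[0,0.01,0.14,0,0,0,1],[0,0,0.14,0,0,0,1],[0,0,0.14,0,0,0,1],[0,0,0.14,0,0,0,1]]'
python3 -c "
from h import *
st()"
```

```text
clock: 5.8
eef_pos: [0.4246, -0.0208, 0.1817]
tool_rot: [0.989, 0.145, 0.001, 0.002]
ft_force: [-0.9, -1.5, 4.6]
grip_width: -0.0002
clk 5.8 chest mm [-93.9  49.8 181.7] yaw 0.2915 tz [ 0.003 -0.003 -1.   ] F [-1.3 -1.2  4.6] w -0.0002 j [-0.05  0.12 -0.27  1.17 -0.    1.23]
clock: 6.6
eef_pos: [0.4251, -0.0226, 0.1532]
tool_rot: [0.989, 0.145, 0.001, 0.001]
ft_force: [1.4, -2.0, 4.3]
grip_width: -0.0001
clk 6.6 chest mm [-93.9  47.8 153.2] yaw 0.2918 tz [ 0.002 -0.001 -1.   ] F [ 0.8 -2.3  4.3] w -0.0001 j [-0.05  0.15 -0.32  1.1  -0.    1.23]
```

Now a slow final press.

```bash
python3 -m inch '[[0,0,0.05,0,0,0,1],[0,0,0.05,0,0,0,1],[0,0,0.05,0,0,0,1],[0,0,0.05,0,0,0,1],[0,0,0.04,0,0,0,1],[0,0,0.04,0,0,0,1],[0,0,0,0,0,0,1],[0,0,0,0,0,0,1]]'
python3 -c "
from h import *
st()"
```

```text
clock: 7.4
eef_pos: [0.4249, -0.0221, 0.1497]
tool_rot: [0.989, 0.146, 0.002, 0.0]
ft_force: [-7.8, -2.2, 29.8]
grip_width: 0.0001
clk 7.4 chest mm [-94.   48.4 149.7] yaw 0.2922 tz [ 0.004 -0.    -1.   ] F [-8.1  0.1 29.8] w 0.0001 j [-0.05  0.15 -0.33  1.09 -0.    1.23]
```

```bash
python3 -m inch '[[0,0,-0.3,0,0,0,1],[-0.3,0,-0.8,0,0,0,1],[-0.3,-0.2,-0.9,0,0,0,1],[-0.3,-0.5,-0.9,0,0,0,1],[-0.2,-0.8,-0.9,0,0,0,1],[0,-0.9,-0.9,0,0,0,1],[0,-0.9,-0.9,0,0,0,1],[0,-0.9,-0.9,0,0,0,1]]'
python3 -c "
from h import *
st();snap('c')
a=cv2.imread('pics/c_top.png')[110:290,240:440]; cv2.imwrite('pics/c_topz.png',cv2.resize(a,None,fx=3,fy=3,interpolation=cv2.INTER_CUBIC))
a=cv2.imread('pics/c_side.png')[130:280,250:410]; cv2.imwrite('pics/c_sidez.png',cv2.resize(a,None,fx=4,fy=4,interpolation=cv2.INTER_CUBIC))
"
```

```text
clock: 8.2
eef_pos: [0.3658, 0.0718, 0.3081]
tool_rot: [0.989, 0.146, -0.002, -0.001]
ft_force: [-0.4, -0.3, 0.3]
grip_width: 0.0001
clk 8.2 chest mm [-123.6  155.3  308.1] yaw 0.2924 tz [-0.004  0.001 -1.   ] F [-0.5 -0.1  0.3] w 0.0001 j [ 0.19 -0.03 -0.11  1.5   0.    1.47]
```

View pics/c_topz.png

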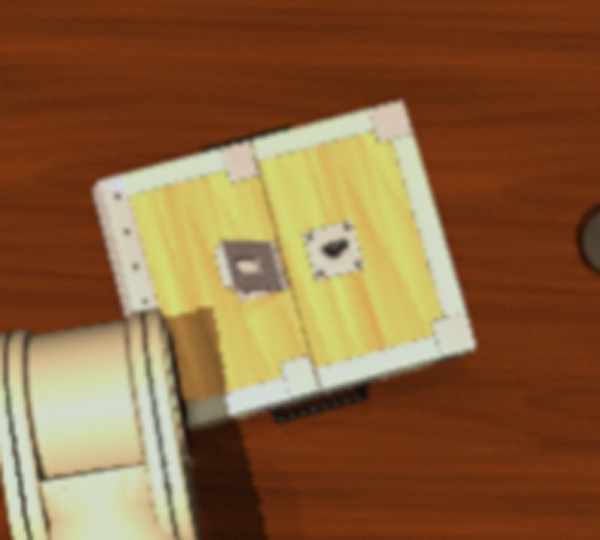

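View pics/c_sidez.png

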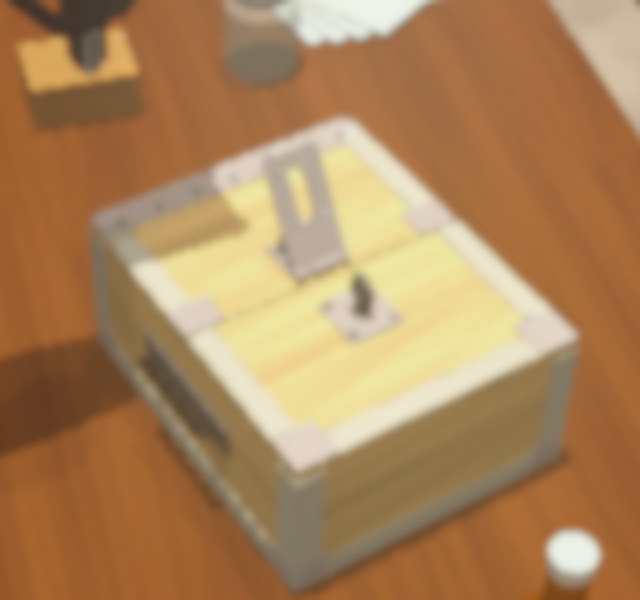

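Run:
```python
from h import *
from scipy.optimize import least_squares
T=np.array([[403,99],[476,349],[93,185]])/3+[240,110]; LT=[[.13,-.16],[-.13,-.16],[.13,.16]]
S=np.array([[346,116],[579,334],[283,472],[94,220]])/4+[250,130]; LS=[[.13,.16],[.13,-.16],[-.13,-.16],[-.13,.16]]
obs=np.r_[onz('top',T,.15)[:,:2],onz('side',S,.15)[:,:2]];L2=np.array(LT+LS)
def m(p): c,s=np.cos(p[2]),np.sin(p[2]); return L2@np.array([[c,s],[-s,c]])+p[:2]
r=least_squares(lambda p:(m(p)-obs).ravel(),[.53,-.04,.29]);print(r.x,(r.fun.reshape(-1,2)*1000).round(1))
for n,z,o in(('top',3,(240,110)),('side',4,(250,130))): 
  print(n,((proj(n,[W((0,-.05,.15)),W((0,-.05,.191))])-o)*z).round(1))
def tri(a,b):
    o1,v1=ray('top',[a]);o2,v2=ray('side',[b]);A=np.c_[v1[0],-v2[0]];q=np.linalg.lstsq(A,o2-o1,rcond=None)[0]
    p1=o1+q[0]*v1[0];p2=o2+q[1]*v2[0];return (p1+p2)/2,np.linalg.norm(p1-p2)
for a,b in [((216,242),(318,145)),((224,290),(266,160)),((340,243),(362,276)),((335,250),(362,276))]:
    w,e=tri(np.array(a)/3+[240,110],np.array(b)/4+[250,130]); print(loc(w).round(4),e)
# base plate centre
T=np.array([[305,231],[350,220],[363,268],[317,279]])/3+[240,110]; print(loc(onz('top',T,.152).mean(0)))
S=np.array([[321,307],[371,286],[401,316],[350,340]])/4+[250,130]; print(loc(onz('side',S,.152).mean(0)))
```

```text
[ 0.52699801 -0.04042052  0.29753486] [[-2.5  0.3]
 [ 1.2 -0.2]
 [ 2.5 -4.1]
 [-0.  -0.5]
 [-3.4 -0.3]
 [ 7.6 -0. ]
 [-5.4  4.7]]
top [[334.8 250. ]
 [337.7 243.4]]
side [[359.6 312.2]
 [361.9 274.5]]
[0.0277 0.0623 0.2285] 0.005273879660038672
[-0.0182  0.0668  0.2295] 0.004780616767802698
[-0.0007 -0.052   0.1914] 0.0009855544742933334
[-0.0021 -0.0477  0.1878] 0.006613860218763191
[ 0.00053483 -0.04891467  0.152     ]
[-0.00024903 -0.05191464  0.152     ]
```

The lid lies shut and the staple is confirmed at chest (0,-50). The hasp stands at about 2.2 rad. Next I put the shut fingers behind the leaf, offset to one rail so they miss the eye.

```bash
python3 -m inch '[[0.8,0.3,0,0,0,0,1],[0.8,0.3,0,0,0,0,1],[0.8,0.3,0,0,0,0,1],[0.8,0.3,0.2,0,0,0,1],[0.76,0.3,0.8,0,0,0,1],[0,0.25,0.9,0,0,0,1],[0,0.25,0.9,0,0,0,1],[0,0,0.92,0,0,0,1]]'
python3 -c "
from h import *
st()"
```

```text
clock: 9.1
eef_pos: [0.4755, 0.0504, 0.2123]
tool_rot: [0.989, 0.145, -0.002, -0.001]
ft_force: [-0.7, 0.3, 0.1]
grip_width: -0.0003
clk 9.1 chest mm [-24.6 103.3 212.3] yaw 0.2912 tz [-0.005  0.    -1.   ] F [-0.6  0.5  0.1] w -0.0003 j [ 0.11  0.21 -0.08  1.28  0.    1.38]
```

```bash
python3 -m inch '[[0,0.4,0,0,0,0,1],[0,0.4,0,0,0,0,1],[0,0.4,0,0,0,0,1],[0,0.4,0,0,0,0,1],[0,0.3,0,0,0,0,1],[0,0.3,0,0,0,0,1],[0,0.3,0,0,0,0,1],[0,0.3,0,0,0,0,1]]'
python3 -c "
from h import *
st();snap('d')
a=cv2.imread('pics/d_side.png')[130:280,250:410]; cv2.imwrite('pics/d_sidez.png',cv2.resize(a,None,fx=4,fy=4,interpolation=cv2.INTER_CUBIC))
"
```

```text
clock: 9.9
eef_pos: [0.4984, -0.0163, 0.2194]
tool_rot: [0.989, 0.146, 0.003, 0.0]
ft_force: [-5.4, 2.0, 19.4]
grip_width: 0.0001
clk 9.9 chest mm [-21.9  32.8 219.4] yaw 0.2922 tz [ 0.006  0.    -1.   ] F [-4.6  3.4 19.4] w 0.0001 j [-0.03  0.24 -0.03  1.3   0.    1.25]
```

View pics/d_sidez.png

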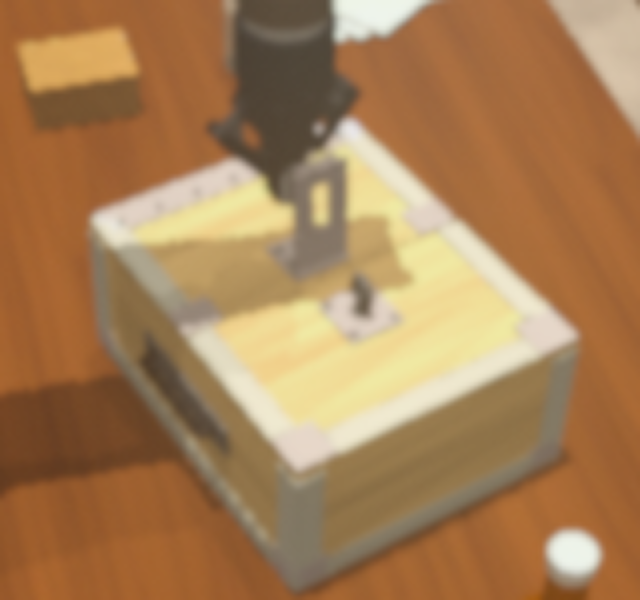

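The wrist reads 19 N upward: the leaf's tip has caught under a knuckle of the finger. I raise the tool so that only the fingertip touches the leaf.

```bash
python3 -m inch '[[0,0,-0.2,0,0,0,1],[0,0,-0.3,0,0,0,1],[0,0,-0.3,0,0,0,1],[0,0,0,0,0,0,1],[0,0.1,0,0,0,0,1],[0,0.1,0,0,0,0,1],[0,0.1,0,0,0,0,1],[0,0.1,0,0,0,0,1]]'
python3 -c "
from h import *
st()"
```

```text
clock: 10.8
eef_pos: [0.4999, -0.0256, 0.2352]
tool_rot: [0.989, 0.146, -0.0, -0.0]
ft_force: [0.7, 0.9, 0.5]
grip_width: -0.0003
clk 10.8 chest mm [-23.1  23.6 235.2] yaw 0.2922 tz [-0.  0. -1.] F [0.9 0.7 0.5] w -0.0003 j [-0.05  0.24  0.01  1.35  0.    1.23]
```

```bash
python3 -m inch '[[0,0.25,0.01,0,0,0,1],[0,0.25,0.02,0,0,0,1],[0,0.24,0.04,0,0,0,1],[0,0.23,0.06,0,0,0,1],[0,0.22,0.08,0,0,0,1],[0,0.21,0.09,0,0,0,1],[0,0.2,0.1,0,0,0,1],[0,0.18,0.12,0,0,0,1]]'
python3 -c "
from h import *
st();snap('e')
a=cv2.imread('pics/e_side.png')[130:280,250:410]; cv2.imwrite('pics/e_sidez.png',cv2.resize(a,None,fx=4,fy=4,interpolation=cv2.INTER_CUBIC))
"
```

```text
clock: 11.6
eef_pos: [0.5129, -0.0686, 0.2222]
tool_rot: [0.989, 0.145, 0.0, 0.0]
ft_force: [-0.2, -0.5, 1.8]
grip_width: -0.0003
clk 11.6 chest mm [-23.  -21.4 222.2] yaw 0.2919 tz [ 0. -0. -1.] F [-0.3 -0.4  1.8] w -0.0003 j [-0.13  0.28  0.03  1.32 -0.    1.15]
```

View pics/e_sidez.png

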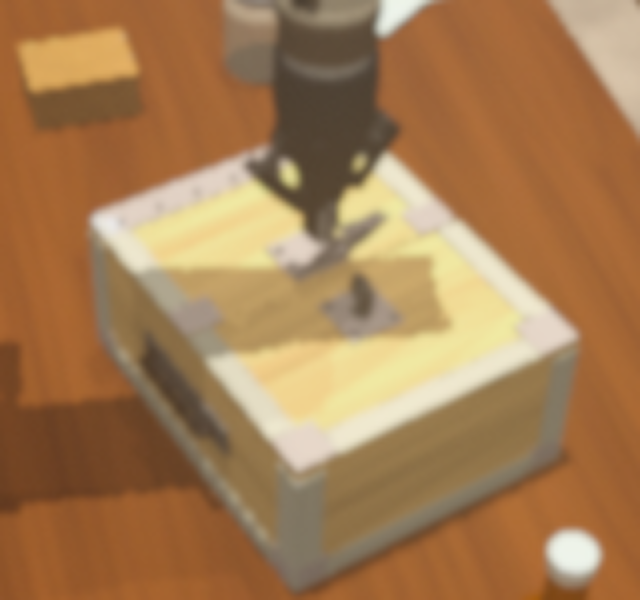

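```bash
python3 -m inch '[[-0.08,0.19,0.13,0,0,0,1],[-0.08,0.17,0.15,0,0,0,1],[0,0.16,0.16,0,0,0,1],[0,0.15,0.17,0,0,0,1],[0,0.14,0.18,0,0,0,1],[0,0.13,0.18,0,0,0,1],[0,0.12,0.19,0,0,0,1],[0,0.11,0.2,0,0,0,1]]'
python3 -c "
from h import *
st()"
python3 -m inch '[[0,0.08,0.15,0,0,0,1],[0,0.05,0.15,0,0,0,1],[0,0.05,0.15,0,0,0,1],[0,0.04,0.15,0,0,0,1],[0,0.03,0.15,0,0,0,1],[0,0.02,0.15,0,0,0,1],[0,0,0.1,0,0,0,1],[0,0,0.1,0,0,0,1]]'
python3 -c "
from h import *
st();snap('f')
a=cv2.imread('pics/f_side.png')[130:280,250:410]; cv2.imwrite('pics/f_sidez.png',cv2.resize(a,None,fx=4,fy=4,interpolation=cv2.INTER_CUBIC))
"
```

```text
clock: 12.5
eef_pos: [0.5174, -0.0975, 0.188]
tool_rot: [0.989, 0.146, -0.0, -0.0]
ft_force: [-0.0, -0.8, 1.2]
grip_width: 0.0001
clk 12.5 chest mm [-27.  -50.4 188. ] yaw 0.292 tz [-0.  0. -1.] F [-0.3 -0.7  1.2] w 0.0001 j [-0.19  0.32 -0.01  1.25 -0.    1.09]
clock: 13.3
eef_pos: [0.5194, -0.1038, 0.1607]
tool_rot: [0.989, 0.146, 0.0, 0.0]
ft_force: [0.6, 0.3, 0.8]
grip_width: -0.0001
clk 13.3 chest mm [-26.9 -56.9 160.7] yaw 0.2921 tz [ 0. -0. -1.] F [0.7 0.1 0.8] w -0.0001 j [-0.2   0.34 -0.05  1.18 -0.    1.08]
```

View pics/f_sidez.png

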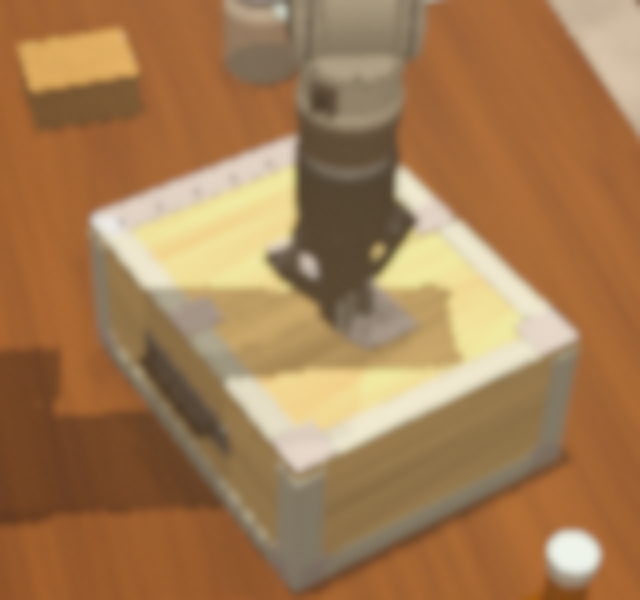

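Leaf is nearly flat. I press it home gently, then lift.

```bash
python3 -m inch '[[0,0,0.05,0,0,0,1],[0,0,0.05,0,0,0,1],[0,0,0.03,0,0,0,1],[0,0,0.03,0,0,0,1],[0,0,0.03,0,0,0,1],[0,0,0.02,0,0,0,1],[0,0,0.02,0,0,0,1],[0,0,0,0,0,0,1]]'
python3 -c "
from h import *
st()"
```

```text
clock: 14.2
eef_pos: [0.5196, -0.1037, 0.1576]
tool_rot: [0.989, 0.146, 0.001, 0.0]
ft_force: [-5.1, 1.1, 13.1]
grip_width: -0.0002
clk 14.2 chest mm [-26.6 -57.  157.6] yaw 0.2921 tz [ 0.003 -0.    -1.   ] F [-4.6  2.5 13.1] w -0.0002 j [-0.2   0.34 -0.05  1.17  0.    1.08]
```

```bash
python3 -m inch '[[0,0,-0.3,0,0,0,1],[0,0,-0.8,0,0,0,1],[-0.5,0,-0.8,0,0,0,1],[-0.9,-0.5,-0.8,0,0,0,1],[-0.9,-0.9,-0.8,0,0,0,0.6],[-0.9,-0.9,-0.5,0,0,0,0.3],[-0.5,-0.9,0,0,0,0,0.3],[0,-0.9,0,0,0,0,0.3]]'
python3 -c "
from h import *
st();snap('g')
a=cv2.imread('pics/g_side.png')[130:280,250:410]; cv2.imwrite('pics/g_sidez.png',cv2.resize(a,None,fx=4,fy=4,interpolation=cv2.INTER_CUBIC))
a=cv2.imread('pics/g_top.png')[150:240,300:400]; cv2.imwrite('pics/g_topz.png',cv2.resize(a,None,fx=6,fy=6,interpolation=cv2.INTER_CUBIC))
for n,z,o in(('top',6,(300,150)),('side',4,(250,130))): 
  print(n,((proj(n,[W((0,-.05,.158)),W((0,-.05,.191))])-o)*z).round(1))
"
```

```text
clock: 15.0
eef_pos: [0.3998, -0.0319, 0.256]
tool_rot: [0.989, 0.145, 0.001, 0.0]
ft_force: [-0.2, 0.4, 0.1]
grip_width: 0.0302
clk 15.0 chest mm [-120.8   46.3  256. ] yaw 0.2906 tz [ 0.001 -0.    -1.   ] F [-0.1  0.4  0.1] w 0.0302 j [-0.08  0.03 -0.18  1.36 -0.    1.2 ]
top [[310.7 257.5]
 [315.4 246.8]]
side [[360.  305. ]
 [361.9 274.5]]
```

View pics/g_sidez.png

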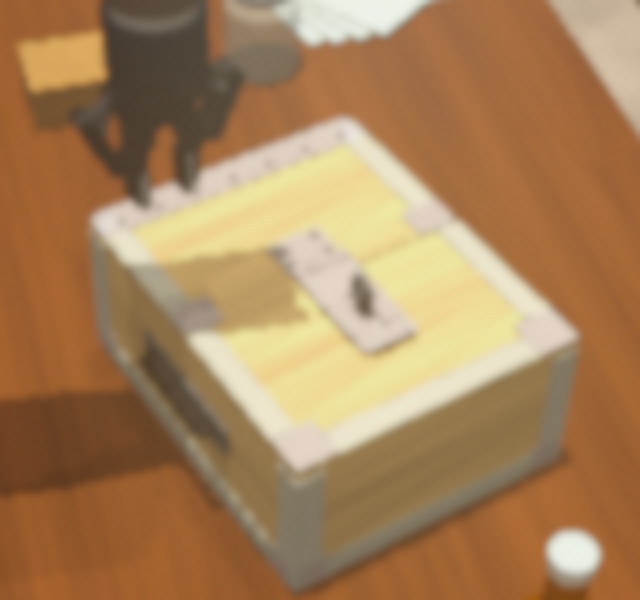

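View pics/g_topz.png

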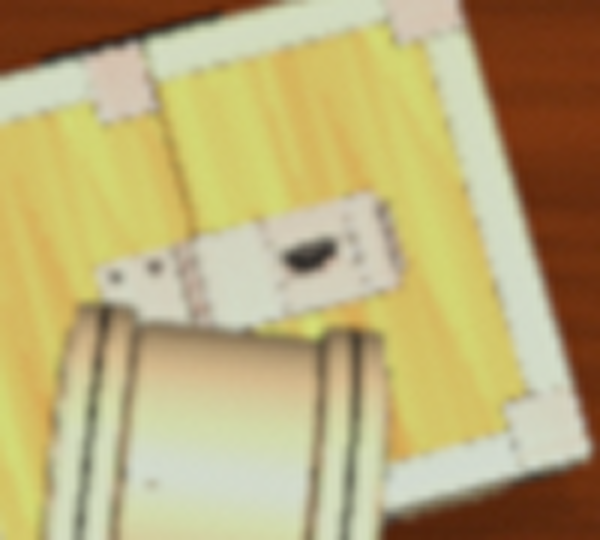

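```bash
python3 -m inch '[[0.7,0.56,0,0,0,0,0.3],[0.7,0.56,0,0,0,0,0.3],[0.7,0.56,0,0,0,0,0.3],[0.7,0.56,0,0,0,0,0.3],[0.7,0.56,0,0,0,0,0.3],[0.7,0.56,0,0,0,0,0.3],[0.63,0.49,0,0,0,0,0.3],[0,0,0,0,0,0,0.3]]'
python3 -c "
from h import *
st()"
```

```text
clock: 15.9
eef_pos: [0.5466, -0.091, 0.2539]
tool_rot: [0.989, 0.145, -0.0, 0.0]
ft_force: [-0.3, 0.3, -0.5]
grip_width: 0.0298
clk 15.9 chest mm [  2.8 -52.6 253.9] yaw 0.2909 tz [-0. -0. -1.] F [-0.2  0.3 -0.5] w 0.0298 j [-0.16  0.34  0.2   1.43 -0.    1.12]
```

```bash
python3 -m inch '[[0,0,0,0,0,0,0.3],[0,0,0.6,0,0,0,0.3],[0,0,0.6,0,0,0,0.3],[0,0,0.5,0,0,0,0.3],[0,0,0,0,0,0,0.3],[0,0,0,0,0,0,0.3],[0,0,0,0,0,0,0.3],[0,0,0,0,0,0,0.3]]'
python3 -c "
from h import *
st()"
```

```text
clock: 16.7
eef_pos: [0.5449, -0.0896, 0.2137]
tool_rot: [0.989, 0.146, 0.001, 0.0]
ft_force: [0.2, -0.7, -0.5]
grip_width: 0.0297
clk 16.7 chest mm [  1.6 -50.7 213.7] yaw 0.2922 tz [ 0.002 -0.    -1.   ] F [-0.  -0.7 -0.5] w 0.0297 j [-0.16  0.35  0.11  1.33 -0.    1.12]
```

```bash
python3 -m inch '[[-0.08,0,0.3,0,0,0,0.3],[0,0,0.4,0,0,0,0.3],[0,0,0.4,0,0,0,0.3],[0,0,0.4,0,0,0,0.3],[0,0,0.3,0,0,0,0.3],[0,0,0.15,0,0,0,0.3],[0,0,0,0,0,0,0.3],[0,0,0,0,0,0,0.3]]'
python3 -c "
from h import *
st()"
```

```text
clock: 17.5
eef_pos: [0.5429, -0.0902, 0.1641]
tool_rot: [0.989, 0.146, 0.0, 0.0]
ft_force: [0.1, -0.3, 0.5]
grip_width: 0.0303
clk 17.5 chest mm [ -0.5 -50.7 164.1] yaw 0.2921 tz [ 0. -0. -1.] F [-0.  -0.3  0.5] w 0.0303 j [-0.16  0.38  0.02  1.21 -0.    1.11]
```

```bash
python3 -m inch '[[0,0,0,0,0,0,0.6],[0,0,0,0,0,0,0.8],[0,0,0,0,0,0,1],[0,0,0,0,0,0,1],[0,0,0,0,0,0,1],[0,0,0,0,0,0,1],[0,0,0,0,0,0,1],[0,0,0,0,0,0,1]]'
python3 -c "
from h import *
st()"
```

```text
clock: 18.3
eef_pos: [0.544, -0.09, 0.1648]
tool_rot: [0.989, 0.146, 0.002, 0.0]
ft_force: [4.9, 2.3, 2.0]
grip_width: 0.0063
clk 18.3 chest mm [  0.6 -50.8 164.8] yaw 0.2923 tz [ 0.003  0.    -1.   ] F [5.3 0.8 2. ] w 0.0063 j [-0.16  0.38  0.02  1.21  0.    1.11]
```

```bash
python3 -m inch '[[0.04,0,0,0,0,0,1],[0,0,0,0,0,0.035,1],[0,0,0,0,0,0.035,1],[0,0,0,0,0,0.035,1],[0,0,0,0,0,0.035,1],[0,0,0,0,0,0.035,1],[0,0,0,0,0,0.035,1],[0,0,0,0,0,0.035,1]]'
python3 -c "
from h import *
st();print(bot.get_obs()['ft_torque'])"
```

```text
clock: 19.1
eef_pos: [0.542, -0.0898, 0.1647]
tool_rot: [0.971, -0.239, -0.001, 0.0]
ft_force: [-3.2, 1.0, 7.6]
grip_width: 0.0065
clk 19.1 chest mm [ -1.2 -50.1 164.7] yaw -0.4819 tz [-0.003  0.    -1.   ] F [-2.8  1.9  7.6] w 0.0065 j [-0.16  0.38  0.02  1.21 -0.    1.89]
[0.33631238 0.53981946 0.06797111]
```

```bash
python3 -m inch '[[0,0,0,0,0,0.035,1],[0,0,0,0,0,0.035,1],[0,0,0,0,0,0.035,1],[0,0,0,0,0,0.035,1],[0,0,0,0,0,0.035,1],[0,0,0,0,0,0.035,1],[0,0,0,0,0,0.035,1],[0,0,0,0,0,0.015,1]]'
python3 -c "
from h import *
st();print(bot.get_obs()['ft_torque'])"
```

```text
clock: 19.9
eef_pos: [0.5407, -0.0882, 0.1647]
tool_rot: [0.797, -0.603, -0.003, 0.0]
ft_force: [-5.7, 6.1, 10.2]
grip_width: 0.0063
clk 19.9 chest mm [ -2.  -48.2 164.7] yaw -1.2956 tz [-0.005  0.003 -1.   ] F [-3.7  7.5 10.2] w 0.0063 j [-0.16  0.38  0.02  1.22  0.    2.7 ]
[1.10399756 1.10884713 0.51919406]
```

```bash
python3 -m inch '[[0,0,0,0,0,0.008,1],[0,0,0,0,0,0.008,1],[0,0,0,0,0,0,1],[0,0,0,0,0,0,1],[0,0,0,0,0,0,1],[0,0,0,0,0,0,1],[0,0,0,0,0,0,1],[0,0,0,0,0,0,1]]'
python3 -c "
from h import *
st();print(bot.get_obs()['ft_torque'])"
```

```text
clock: 20.7
eef_pos: [0.5407, -0.0882, 0.1647]
tool_rot: [0.784, -0.621, -0.003, 0.001]
ft_force: [-5.9, 5.5, 11.3]
grip_width: 0.0062
clk 20.7 chest mm [ -2.  -48.1 164.7] yaw -1.3406 tz [-0.005  0.003 -1.   ] F [-4.1  6.9 11.3] w 0.0062 j [-0.16  0.38  0.02  1.22  0.    2.75]
[0.9820008  1.13156017 1.03615302]
```

```bash
python3 -m inch '[[0,0,0,0,0,0,0.6],[0,0,0,0,0,0,0.3],[0,0,0,0,0,0,0.3],[0,0,0,0,0,0,0.3],[0,0,0,0,0,0,0.3],[0,0,-0.3,0,0,0,0.3],[0,0,-0.7,0,0,0,0.3],[0,0,-0.7,0,0,0,0.3]]'
python3 -m inch '[[0,0,-0.8,0,0,0,0.3],[0,0,-0.8,0,0,0,0.3],[0,-0.8,-0.8,0,0,0,0.3],[0,-0.9,-0.5,0,0,0,0.3],[0,-0.9,0,0,0,0,0.3],[0,-0.9,0,0,0,0,0.3],[0,-0.9,0,0,0,0,0.3],[0,-0.9,0,0,0,0,0.3]]'
python3 -c "
from h import *
st();snap('i')
a=cv2.imread('pics/i_side.png')[130:280,250:410]; cv2.imwrite('pics/i_sidez.png',cv2.resize(a,None,fx=4,fy=4,interpolation=cv2.INTER_CUBIC))
a=cv2.imread('pics/i_top.png')[150:240,300:400]; cv2.imwrite('pics/i_topz.png',cv2.resize(a,None,fx=6,fy=6,interpolation=cv2.INTER_CUBIC))
"
```

```text
clock: 21.5
eef_pos: [0.5434, -0.0899, 0.207]
tool_rot: [0.782, -0.623, -0.0, 0.0]
ft_force: [-0.4, 0.2, -0.1]
grip_width: 0.03
clock: 22.3
eef_pos: [0.6735, -0.06, 0.2796]
tool_rot: [0.782, -0.623, 0.0, -0.0]
ft_force: [0.0, -0.4, 0.5]
grip_width: 0.0299
clk 22.3 chest mm [133.3 -59.3 279.6] yaw -1.3448 tz [ 0.001 -0.    -1.   ] F [-0.1 -0.3  0.5] w 0.0299 j [-0.09  0.62  0.71  1.66 -0.    2.83]
```

View pics/i_sidez.png

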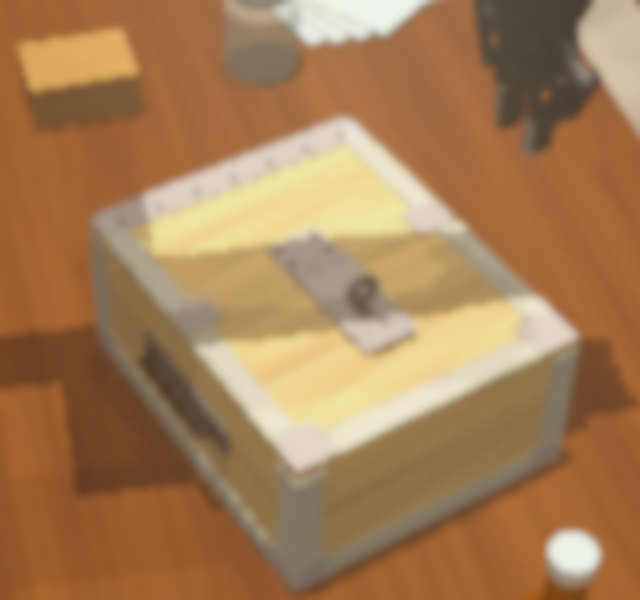

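View pics/i_topz.png

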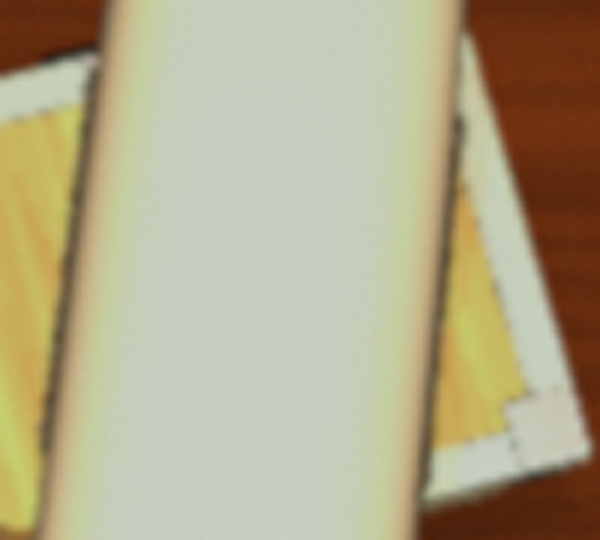

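View pics/i_top.png

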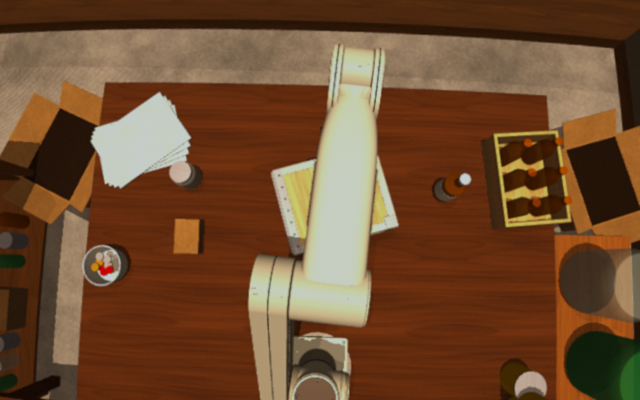

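```bash
python3 -m inch '[[-1,0.4,-0.4,0,0,0,0.3],[-1,0.4,-0.4,0,0,0,0.3],[-1,0.4,0,0,0,0,0.3],[-1,0.4,0,0,0,0,0.3],[-1,0.4,0,0,0,0,0.3],[-1,0.4,0,0,0,0,0.3],[-1,0.4,0,0,0,0,0.3],[-1,0,0,0,0,0,0.3]]'
python3 -c "
from h import *
st();snap('j')
a=cv2.imread('pics/j_side.png')[130:280,250:410]; cv2.imwrite('pics/j_sidez.png',cv2.resize(a,None,fx=4,fy=4,interpolation=cv2.INTER_CUBIC))
a=cv2.imread('pics/j_top.png')[150:240,300:400]; cv2.imwrite('pics/j_topz.png',cv2.resize(a,None,fx=6,fy=6,interpolation=cv2.INTER_CUBIC))
"
```

```text
clock: 23.2
eef_pos: [0.5577, 0.1191, 0.3002]
tool_rot: [0.782, -0.623, 0.0, -0.0]
ft_force: [0.2, 0.2, 0.4]
grip_width: 0.0297
clk 23.2 chest mm [ 73.8 145.6 300.2] yaw -1.3453 tz [ 0.001 -0.    -1.   ] F [0.3 0.1 0.4] w 0.0297 j [ 0.21  0.37  0.36  1.56 -0.    3.13]
```

View pics/j_topz.png

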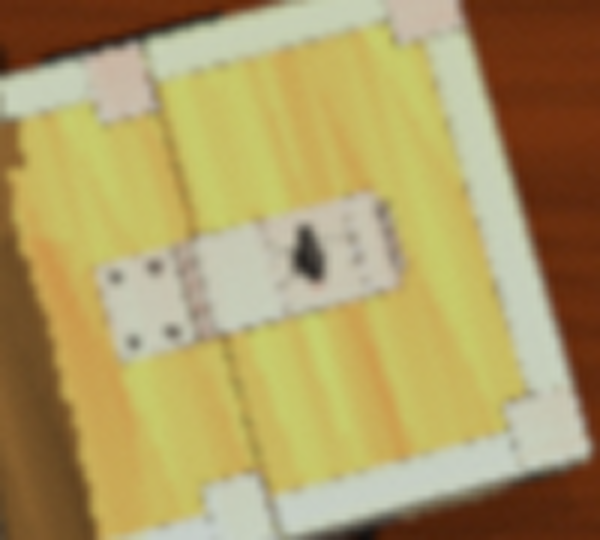

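The eye, running (303,226)–(318,282) in the crop, lies parallel to the lid seam. That puts it square across the slot, and the leaf is flat. Handing in.

```bash
python3 -c "
from h import *
bot.job_done()"
```

```text
the job is handed in; nothing more can be done
```

I locked the chest as asked and handed the job in with the clock at about 23 s; no verdict was reported.

- **Lid:** I lowered it along its arc at a controlled speed. The last press met firm resistance at 149.7 mm, level with the fixed top, at about 30 N.
- **Hasp:** I swung it over and pressed it flat, meeting firm resistance at 157.6 mm (8 mm above the top expected). The eye came up through the slot.
- **Staple eye:** I turned it clockwise until torque rose sharply at the stop. In the last top view it lies parallel to the lid seam to within about a degree.
- **Bystanders:** The bottle, jar and carton showed no change between the first and later pictures. The gripper ended clear of everything.

**Checks that were off:**
- On the first push, the leaf's tip caught under a finger knuckle and the wrist read about 19 N upward. I raised the tool to free it and carried on.
- The pinch on the eye read 6.3 mm wide, although the eye is 8 mm thick.
- The wrist ended about 3 to 4 degrees past the eye's stop, so the pads slipped or gave slightly.

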